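# Vacuum-test an empty casting flask on the sprung cradle

### The job

Leak-test the empty steel casting flask: stand it upright in the sprung ring cradle on the blue vacuum unit, close its open top with the blanking lid (stopper down inside the flask), then press down on the lid until the sprung cradle is fully down on its seal. Finish while still pressing: keep lid, flask and cradle held down and do not let go. Leave the flat tin, the round tin and the doming block where they are.

Things in the scene. Friction and masses are not known exactly. Their poses are not given: they have to be found in the camera images.
- flask_center (a point): Centre of the casting flask, half-way up: a plain bright steel tube, 52 mm outside diameter, 3 mm wall, 76 mm tall, open at both ends, both ends alike, 0.28 kg, standing upright on the table at the start. z axis = the tube's axis, up. Grip it round the outside, closing on 52 mm.
- flask_foot (a point): Centre of the flask's lower end, 38 mm below its centre.
- flask_rim (a point): Centre of the flask's open upper end, 38 mm above its centre; the mouth is 46 mm wide inside.
- lid_grip (a point): Grip point on the blanking lid's black knob (upright cylinder, 24 mm wide, 36 mm tall): on the axis, 11 mm below the knob's top, 25 mm above the top of the lid's disc, 41 mm above the lid's underside. z axis up out of the lid. At the start the lid (0.12 kg) stands upright on its stopper on the table.
- lid_seat (a point): Centre of the underside of the lid's aluminium disc (58 mm wide, 6 mm thick), the face that lands on the flask's rim; 31 mm below lid_grip. Below it sticks out an orange tapered round stopper, 10 mm high, 42 mm wide at the disc and 33 mm at its end, which goes inside the flask's mouth.
- cradle_seat (a point): Centre of the seat in the sprung ring cradle, where the flask's foot stands, 65 mm above the table with the cradle up; moves with it. z up. It is the floor of an aluminium collar, 56 mm wide inside, 11 mm high, flared outward at the top to 76 mm outside. 3 guide bolts 51 mm off the axis end below the collar's top. All on a fixed blue box, 124 x 168 mm; its gauge rises to 54 mm.
- cradle (a joint): How far the sprung cradle is pressed straight down, m: 0 = up (springs hold it up even with flask and lid in it), 0.012 = fully down at its stop on the seal. The springs push up with 9 N at the top and 16 N at the bottom; with the weight of flask and lid a push of about 11 N takes it fully down. It springs back up when let go.
- flat_tin_mid (a point): Middle of the small flat white tin, 51 x 71 x 21 mm, a loose bystander.
- doming_block_mid (a point): Middle of the grey aluminium doming block with round cups, 53 x 52 x 26 mm, a loose bystander.
- rivet_tin_mid (a point): Middle of the small round white screw-lid tin, 54 mm across, 24 mm high, a loose bystander.

How it is judged:
On the way, in this order (a step that is already met when the one before it is completed fails the run):
1. the flask stands upright in the cradle, its foot on the seat (distance between flask_foot and cradle_seat below 0.006 m and angle between the z axis of flask_center and the z axis of cradle_seat, either way round below 0.08 rad), for 0.2 s.
2. the lid is on the flask in the cradle, its disc down on the rim (distance between flask_foot and cradle_seat below 0.006 m and distance between lid_seat and flask_rim below 0.006 m and angle between the z axis of lid_grip and the z axis of flask_center, either way round below 0.08 rad), for 0.1 s.
At the end, for the whole second after the job is handed in: The robot is still pressing on the lid: cradle at least 9 of its 12 mm down; flask square in the cradle (foot within 6 mm of the seat, under 0.08 rad off); lid square on the flask (disc within 6 mm of the rim, under 0.08 rad off); over 4 N between lid and flask, over 3 N from robot to lid (all of step 2 and value of joint cradle above 0.009 m and angle between the z axis of flask_center and the z axis of cradle_seat, either way round below 0.08 rad and contact force between lid and flask above 4 N and contact force between any of the fingers, the arm and lid above 3 N); the arm keeps its last pose, push and grip.
It fails at once if the flat tin, the round tin or the doming block is moved more than 2 cm (distance of any of flat_tin_mid, rivet_tin_mid, doming_block_mid from where it was at the start of the episode above 0.02 m).
It also fails if it takes over 54 s, if anything falls off the work surface, if the arm or the gripper's body presses on something with over 40 N, if the wrist force passes 120 N, or if a joint passes its speed limit or range.

### The arm

A 7-joint arm with a two-finger parallel gripper is mounted at the origin on the work surface; the furniture and walls round the work are solid. World frame = base frame: x ahead of the robot, y to its left, z up, the work surface at z = 0. Lengths are in m, angles in rad, forces in N, time in s.
With the tool pointing down it reaches from about 0.425 to 0.925 m from the base axis. Payload 6.8 kg.
Tool frame: the origin (TCP) lies on the mounting face of the last link; the fingertips stand 173 mm ahead of it and the grasp point (between the pads) lies 155 mm ahead of it; z points along the fingers, y is the line along which they close (so a half turn about z gives the same grasp; the last joint's range is limited). The gripper opens to 85 mm and grips with 20 to 120 N. Pads are 22 mm wide; open, the fingers measure 114 mm over their backs; the gripper's body (76 mm by 85 mm) begins 54 mm behind the grasp point. The pads swing forward as they close: fully open they stand 13 mm farther back than shut.
Start: joints at [-0.108, 0.477, 0.022, 1.555, -0.011, 1.109, -0.083], TCP at [0.675, 0, 0.405] pointing down, gripper open.
Joint ranges: [-2.96, 2.96], [-0.34, 2.1], [-1.41, 1.46], [0.24, 2.44], [-1.37, 4.51], [0.17, 1.92], [-2.96, 2.96]. Speed limits (rad/s): [2.39, 2.39, 3.14, 3.14, 3.14, 3.14, 3.14].

### API

Orientations are given as a rotation vector (axis times angle).
In Python, from bench import r gives the robot as it stands.
- The arm moves only by the tool carry_out, never from a script. Its argument "moves" is a list of rows, each a list of 5 numbers: the shift along the tool's x, y, z in m, then the turn about the tool's z in rad, then the finger opening in m, from 0 to 0.0854. In form: [[dx, dy, dz, roll, claw], ...]. A call has exactly 8 rows; each row is the pose to reach, as a shift and turn from the pose commanded when the call began, along the tool's axes at that moment; what a row does not reach only later rows make up. A row lasts 1/10 s, in which the tool goes at most 50 mm and 8.59 degrees, less where a joint would pass 70% of its speed; a pose out of reach is approached as far as the arm can. A call with a gripper value outside its range is refused whole. The fingers move at their own pace and stop on an object; "force" is the grip in N (left out, the last holds). Time passes only in rows, so rows that repeat a pose let the fingers close, or fill a call up. It gives the time, the measured TCP pose, the force, the opening and the grip force at its end, in the units of the state.
- r.get_obs(): the state, without advancing time (a new reading comes with each control period).
- r.grab_frame(name): name is "scene" or "side" or "wrist"; returns the picture (420x560x3 uint8, red, green, blue); there is no depth.
- r.calibration(name): a dict with "fx", "fy", "cx", "cy" (pixels), "k1" (the pictures are not rectified: a ray, as slopes to the right and down, at radius r is drawn at 1 + k1 r^2 times it, then the intrinsics apply), "rvec" (rotation vector, rad) and "tvec" (3), from world to camera coordinates, as OpenCV has them. Camera axes: x right, y down, z forward; pixel columns grow to the right and rows downward; lengths in m; the calibration is good to about 2 mm. A picture is of the moment at which its call begins: read the wrist's pose just before it. calibration takes no time and is no camera call; for the wrist camera it gives the pose at the moment of the call.
- r.hand_in(): hands the job in; it is judged then, once.
The state is a dict: "clock": time; "joints": joint angles; "qvel": joint speeds; "tau": joint torques, N m; "tcp_pos": TCP position; "orientation": TCP orientation; "contact_force": force on the tool from outside, world axes, zero at the start; "moment": the same for the moment, N m; "grip_width": finger opening in m; "gripper_force": force on a finger pad.
Only numpy, scipy, OpenCV 4.12 (cv2) and the standard library are available. Lean on these libraries where they do the work, as an engineer would, in place of code of your own. Each camera call takes 0.05 s, during which the arm holds its last target. There are 200 camera calls.

## Working session

There is one attempt and no reset: what is moved stays moved. The work goes in short steps, Python scripts to look and compute and a tool call to move; the robot and the scene stay as the last step left them, time stands still between calls to the robot, and variables do not carry over. Pictures are saved under pics/ and viewed, at most 10 in all, crops included, and the job is handed in when it is done.

Besides the shell and the picture viewer there is one more tool, called after "Call:" as a command line: name --pt "numbers of a row" for each row, then --argument value for the rest. carry_out: Moves the arm, as the interface text tells. Its arguments: {"type":"object","properties":{"moves":{"type":"array","items":{"type":"array","items":{"type":"number"}}},"force":{"type":"number"}},"required":["moves"]}

```bash
mkdir -p pics; ls
cat > h.py <<'E'
import numpy as np, cv2
from bench import r
def K(c): return np.array([[c['fx'],0,c['cx']],[0,c['fy'],c['cy']],[0,0,1.]])
def ray(c,uv):
    d=np.array([c['k1'],0,0,0,0.])
    p=cv2.undistortPoints(np.array(uv,float).reshape(-1,1,2),K(c),d).reshape(-1,2)
    R=cv2.Rodrigues(np.array(c['rvec'],float))[0]
    return -R.T@np.array(c['tvec'],float).ravel(),np.c_[p,np.ones(len(p))]@R
def onz(c,uv,z):
    o,d=ray(c,uv); return o+d*((z-o[2])/d[:,2])[:,None]
def proj(c,X):
    return cv2.projectPoints(np.array(X,float).reshape(-1,3),np.array(c['rvec'],float),np.array(c['tvec'],float),K(c),np.array([c['k1'],0,0,0,0.]))[0].reshape(-1,2)
def snap(n,f):
    c=r.calibration(n); im=r.grab_frame(n)[:,:,::-1].copy(); cv2.imwrite('pics/'+f,im); return c,im
E
python3 - <<'E'
from h import *
o=r.get_obs(); print({k:np.round(v,3) for k,v in o.items()})
ims=[]
for n in ('scene','side','wrist'):
    c,im=snap(n,n+'0.png'); print(n,{k:np.round(v,3).tolist() for k,v in c.items()})
    import json; json.dump({k:np.array(v).tolist() for k,v in c.items()},open(n+'0.json','w'))
E
```

```text
pics
{'clock': np.float64(0.0), 'joints': array([-0.108,  0.478,  0.022,  1.556, -0.012,  1.109, -0.083]), 'qvel': array([-0.001, -0.   ,  0.   , -0.   ,  0.001, -0.001,  0.001]), 'tau': array([-1.0000e-03, -5.9644e+01,  1.6080e+00, -2.8119e+01,  1.2000e-02,
        9.0000e-03,  0.0000e+00]), 'tcp_pos': array([0.675, 0.   , 0.404]), 'orientation': array([-2.221e+00, -2.221e+00,  2.000e-03]), 'contact_force': array([-1.001, -0.096,  0.058]), 'moment': array([ 0.016, -0.006,  0.028]), 'gripper_force': np.float64(0.0), 'grip_width': np.float64(0.086)}
scene {'fx': 446.633, 'fy': 446.633, 'cx': 279.07, 'cy': 204.458, 'k1': -0.007, 'rvec': [1.066, -2.232, 1.167], 'tvec': [0.359, 0.311, 0.934]}
side {'fx': 453.549, 'fy': 453.549, 'cx': 277.619, 'cy': 212.773, 'k1': -0.098, 'rvec': [2.091, -0.306, 0.147], 'tvec': [-0.523, 0.135, 1.211]}
wrist {'fx': 305.75, 'fy': 305.75, 'cx': 282.477, 'cy': 207.07, 'k1': 0.022, 'rvec': [-2.858, -0.0, 0.001], 'tvec': [-0.675, -0.036, 0.378]}
```

View pics/scene0.png

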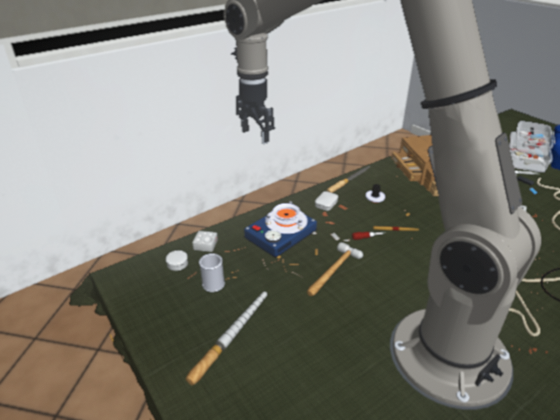

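View pics/side0.png

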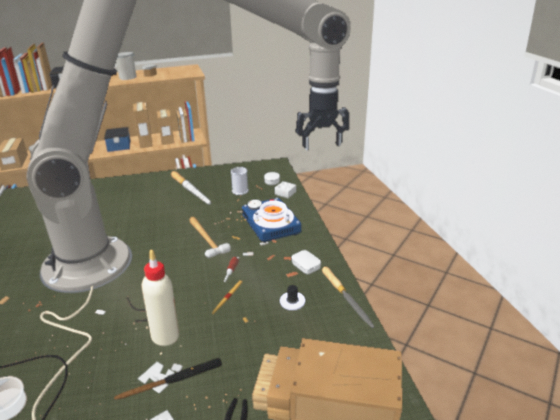

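View pics/wrist0.png

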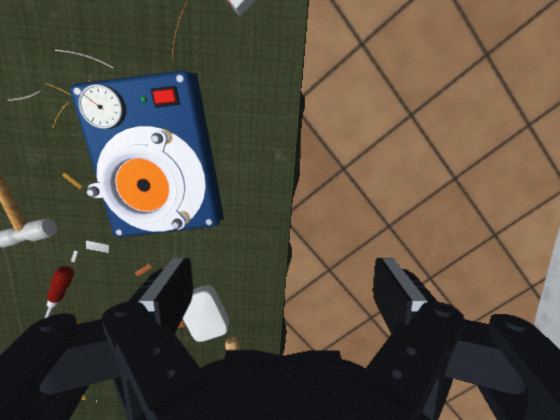

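Scene: flask rim (211,260), foot (213,287); cradle (287,215); lid (375,192); block (205,241); round tin (177,260); flat tin (327,200). Side: flask (239,181), cradle (272,212), lid knob (292,295), flat tin (306,261). Wrist: collar centred at about (143,185), orange seal inside it.

```bash
cat >> h.py <<'E'
def tri(cs,uvs):
    A=np.zeros((3,3));b=np.zeros(3);L=[]
    for c,uv in zip(cs,uvs):
        o,d=ray(c,[uv]);d=d[0]/np.linalg.norm(d[0]);P=np.eye(3)-np.outer(d,d);A+=P;b+=P@o;L.append((P,o))
    x=np.linalg.solve(A,b); return x,[round(1000*np.linalg.norm(P@(x-o)),1) for P,o in L]
E
python3 - <<'E'
from h import *
import json
C={n:json.load(open(n+'0.json')) for n in('scene','side','wrist')}
I={n:cv2.imread(f'pics/{n}0.png') for n in C}
def blob(n,box,f):
    x0,y0,x1,y1=box; m=np.zeros(I[n].shape[:2],np.uint8); m[y0:y1,x0:x1]=f(cv2.cvtColor(I[n],cv2.COLOR_BGR2HSV)[y0:y1,x0:x1].astype(int))*255
    k,l,s,ce=cv2.connectedComponentsWithStats(m); i=1+s[1:,4].argmax(); return s[i].tolist(),ce[i].round(1)
br=lambda h:(h[...,2]>115)&(h[...,1]<70)
dk=lambda h:(h[...,2]<38)
og=lambda h:(h[...,0]<15)&(h[...,1]>150)&(h[...,2]>150)
R={}
for k,n,b,f in [('flask','scene',(192,245,235,300),br),('flask','side',(225,160,255,200),br),
 ('lid','scene',(355,178,395,210),br),('lid','side',(272,282,314,314),br),('knob','scene',(365,180,388,200),dk),('knob','side',(282,283,304,304),dk),
 ('seal','wrist',(100,140,190,230),og),('seal','scene',(265,200,310,235),og),('seal','side',(250,198,295,230),og),
 ('tinF','scene',(312,188,342,212),br),('tinF','side',(290,248,325,275),br),('block','scene',(190,228,220,252),br),('block','side',(274,180,300,197),br),('tinR','scene',(163,248,190,273),br),('tinR','side',(262,170,282,186),br)]:
    R[k,n]=blob(n,b,f); print(k,n,*R[k,n])
for k in('flask','knob','seal','tinF','block','tinR'):
    v=[n for n in C if (k,n) in R]; print(k,tri([C[n] for n in v],[R[k,n][1] for n in v]))
print(onz(C['wrist'],[R['seal','wrist'][1]],.05))
E
```

```text
flask scene [199, 253, 26, 39, 762] [211.9 271.8]
flask side [230, 166, 19, 30, 455] [238.8 180.5]
lid scene [366, 190, 19, 13, 147] [375.  196.7]
lid side [279, 292, 27, 19, 323] [291.8 301.9]
knob scene [373, 186, 6, 10, 37] [375.3 191.3]Traceback (most recent call last):
  File "<stdin>", line 16, in <module>
  File "<stdin>", line 7, in blob
ValueError: attempt to get argmax of an empty sequence
```

Run:
```python
from h import *
import json
C={n:json.load(open(n+'0.json')) for n in('scene','side','wrist')}
I={n:cv2.imread(f'pics/{n}0.png') for n in C}
def blob(n,box,f):
    x0,y0,x1,y1=box; m=np.zeros(I[n].shape[:2],np.uint8); m[y0:y1,x0:x1]=f(cv2.cvtColor(I[n],cv2.COLOR_BGR2HSV)[y0:y1,x0:x1].astype(int))*255
    k,l,s,ce=cv2.connectedComponentsWithStats(m); i=1+s[1:,4].argmax(); return s[i].tolist(),ce[i].round(1)
br=lambda h:(h[...,2]>115)&(h[...,1]<70)
og=lambda h:(h[...,0]<15)&(h[...,1]>150)&(h[...,2]>150)
R={('knob','scene'):(0,(375.3,191.)),('knob','side'):(0,(292,294.))}
for k,n,b,f in [('flask','scene',(192,245,235,300),br),('flask','side',(225,160,255,200),br),
 ('seal','wrist',(100,140,190,230),og),('seal','scene',(265,200,310,235),og),('seal','side',(250,198,295,230),og),
 ('tinF','scene',(312,188,342,212),br),('tinF','side',(290,248,325,275),br),('block','scene',(190,228,220,252),br),('block','side',(274,180,300,197),br),('tinR','scene',(163,248,190,273),br),('tinR','side',(262,170,282,186),br)]:
    R[k,n]=blob(n,b,f)
for k in('flask','knob','seal','tinF','block','tinR'):
    v=[n for n in C if (k,n) in R]; print(k,tri([C[n] for n in v],[R[k,n][1] for n in v]))
print(onz(C['wrist'],[R['seal','wrist'][1]],.06),R['seal','wrist'])
print(onz(C['wrist'],[(143,188)],.076))
T=cv2.Rodrigues(r.get_obs()['orientation'])[0].round(3); print(T)
# camera in tool frame
c=r.calibration('wrist'); o,_=ray(c,[(0,0)]); print(T.T@(o-r.get_obs()['tcp_pos']))
```

```text
flask (array([0.48811094, 0.27638361, 0.03816712]), [np.float64(0.1), np.float64(0.1)])
knob (array([ 0.48785405, -0.3170732 ,  0.02959397]), [np.float64(0.9), np.float64(0.9)])
seal (array([0.5331812 , 0.00577504, 0.06637657]), [np.float64(0.2), np.float64(1.0), np.float64(1.0)])
tinF (array([ 0.56748702, -0.1838151 ,  0.0103018 ]), [np.float64(0.6), np.float64(0.6)])
block (array([0.62870788, 0.21519381, 0.01595697]), [np.float64(0.3), np.float64(0.3)])
tinR (array([0.61316308, 0.30958934, 0.0102763 ]), [np.float64(0.8), np.float64(0.8)])
[[0.52916396 0.00459103 0.06      ]] ([117, 159, 52, 51, 1925], array([142.2, 184.5]))
[[0.53696255 0.00447495 0.076     ]]
[[-0.     1.    -0.001]
 [ 1.     0.    -0.   ]
 [-0.    -0.001 -1.   ]]
[0.07126766 0.0004408  0.03107071]
```

Call:
carry_out --pt "0.04 -0.027 0.01 0 0.085" --pt "0.08 -0.054 0.025 0 0.085" --pt "0.12 -0.081 0.04 0 0.085" --pt "0.16 -0.108 0.055 0 0.085" --pt "0.2 -0.135 0.07 0 0.085" --pt "0.24 -0.162 0.08 0 0.085" --pt "0.276 -0.187 0.085 0 0.085" --pt "0.276 -0.187 0.085 0 0.085"

```text
clock: 0.95
tcp_pos: [0.4832, 0.2824, 0.3187]
orientation: [-2.206, -2.231, 0.002]
contact_force: [-0.1, -0.1, -0.1]
grip_width: 0.0849
gripper_force: 0.0
```

Run:
```python
from h import *
o=r.get_obs();print(o['clock'],o['tcp_pos'].round(4),o['orientation'].round(3))
c,im=snap('wrist','w1.png')
import json; json.dump({k:np.array(v).tolist() for k,v in c.items()},open('w1.json','w'))
print(proj(c,[(.488,.276,.076),(.488,.276,0)]))
```

```text
0.95 [0.4832 0.2824 0.3187] [-2.206e+00 -2.231e+00  2.000e-03]
[[289.31563391 228.79341955]
 [287.88071568 201.85509004]]
```

View pics/w1.png

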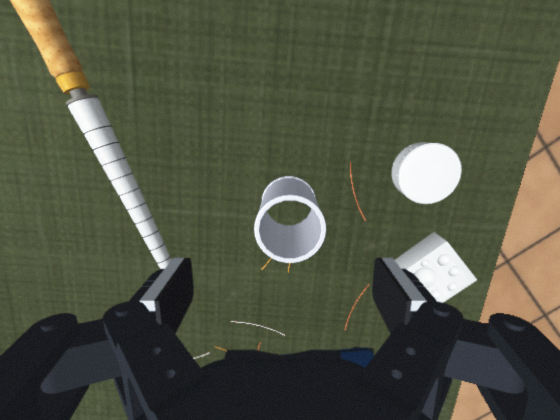

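The rim is at (290,229), where the estimate predicts it; round tin at (426,172) and block at (435,272) are clear of the fingers. Descending.

Call:
carry_out --pt "0 0 0 0 0.085" --pt "0 0 0.02 0 0.085" --pt "0 0 0.045 0 0.085" --pt "0 0 0.07 0 0.085" --pt "0 0 0.09 0 0.085" --pt "0 0 0.105 0 0.085" --pt "0 0 0.109 0 0.085" --pt "0 0 0.109 0 0.085"

```text
clock: 1.8
tcp_pos: [0.4885, 0.2753, 0.2105]
orientation: [2.223, 2.22, -0.001]
contact_force: [-1.1, -0.1, 0.4]
grip_width: 0.0848
gripper_force: 0.0
```

Call:
carry_out --force 40 --pt "0 0 0 0 0.065" --pt "0 0 0 0 0.055" --pt "0 0 0 0 0.045" --pt "0 0 0 0 0.045" --pt "0 0 0 0 0.045" --pt "0 0 0 0 0.045" --pt "0 0 0 0 0.045" --pt "0 0 0 0 0.045"

```text
clock: 2.6
tcp_pos: [0.4884, 0.2762, 0.2119]
orientation: [2.221, 2.221, 0.003]
contact_force: [-1.3, -0.9, 6.3]
grip_width: 0.0514
gripper_force: 41.3
```

Call:
carry_out --pt "0 0 -0.015 0 0.045" --pt "0 0 -0.04 0 0.045" --pt "0 0 -0.07 0 0.045" --pt "0 0 -0.1 0 0.045" --pt "-0.015 0.003 -0.12 0 0.045" --pt "-0.04 0.007 -0.13 0 0.045" --pt "-0.07 0.012 -0.13 0 0.045" --pt "-0.1 0.017 -0.13 0 0.045"

```text
clock: 3.4
tcp_pos: [0.5048, 0.1751, 0.342]
orientation: [2.22, 2.222, 0.002]
contact_force: [1.0, -0.1, -2.8]
grip_width: 0.0516
gripper_force: 42.8
```

Call:
carry_out --pt "-0.03 0.005 0 0 0.045" --pt "-0.06 0.01 0 0 0.045" --pt "-0.09 0.015 0 0 0.045" --pt "-0.12 0.02 0 0 0.045" --pt "-0.145 0.024 0 0 0.045" --pt "-0.163 0.027 0 0 0.045" --pt "-0.171 0.028 0 0 0.045" --pt "-0.171 0.028 0 0 0.045"

```text
clock: 4.2
tcp_pos: [0.5328, 0.0041, 0.3411]
orientation: [2.224, 2.219, -0.0]
contact_force: [-0.2, 0.1, -3.5]
grip_width: 0.051
gripper_force: 42.7
```

Call:
carry_out --pt "0 0 0 0 0.045" --pt "0 0 0.005 0 0.045" --pt "0 0 0.01 0 0.045" --pt "0 0 0.015 0 0.045" --pt "0 0 0.02 0 0.045" --pt "0 0 0.025 0 0.045" --pt "0 0 0.03 0 0.045" --pt "0 0 0.03 0 0.045"

```text
clock: 5.0
tcp_pos: [0.5327, 0.005, 0.3098]
orientation: [-2.221, -2.221, 0.002]
contact_force: [-1.0, -1.3, -2.7]
grip_width: 0.0516
gripper_force: 42.7
```

Run:
```python
from h import *
o=r.get_obs();print(o['clock'],o['tcp_pos'].round(4),o['orientation'].round(3),o['grip_width'])
a,b,w=[snap(n,n+'2.png') for n in('scene','side','wrist')]
for (c,im) in (a,b): print(proj(c,[(.533,.005,.076)]))
cv2.imwrite('pics/m2.png',np.hstack([cv2.resize(a[1][170:260,230:350],(400,300),interpolation=2),cv2.resize(b[1][140:245,210:350],(400,300),interpolation=2)]))
```

```text
5.0 [0.5327 0.005  0.3098] [-2.221e+00 -2.221e+00  2.000e-03] 0.05160668126862508
[[286.40591471 209.93414439]]
[[272.79409046 207.1617459 ]]
```

View pics/m2.png

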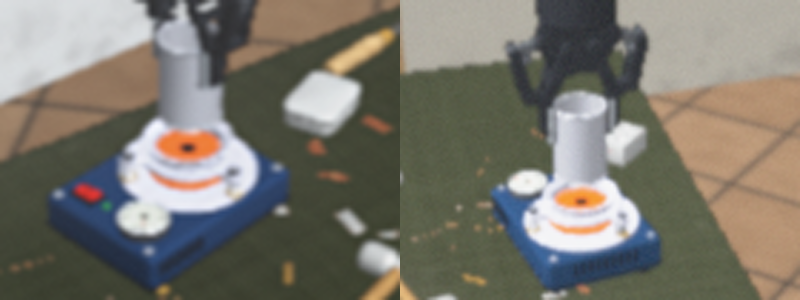

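View pics/wrist2.png

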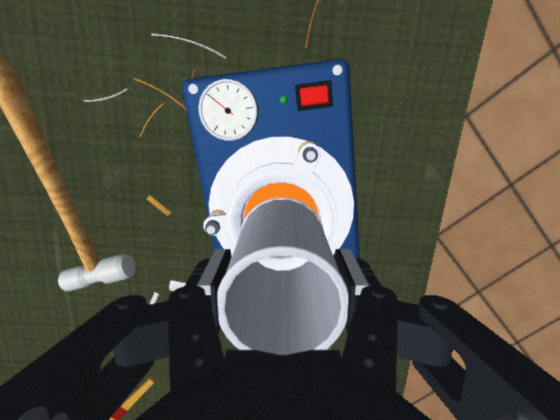

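The flask hangs upright over the collar: side view axis and orange seat both at crop x≈580, scene ≈188. Lowering slowly while watching the force.

Call:
carry_out --pt "0 0 0.005 0 0.045" --pt "0 0 0.01 0 0.045" --pt "0 0 0.014 0 0.045" --pt "0 0 0.018 0 0.045" --pt "0 0 0.021 0 0.045" --pt "0 0 0.024 0 0.045" --pt "0 0 0.026 0 0.045" --pt "0 0 0.026 0 0.045"

```text
clock: 5.95
tcp_pos: [0.5329, 0.005, 0.2844]
orientation: [-2.221, -2.221, 0.001]
contact_force: [-0.0, 0.2, -2.3]
grip_width: 0.0514
gripper_force: 42.7
```

Call:
carry_out --pt "0 0 0.001 0 0.045" --pt "0 0 0.002 0 0.045" --pt "0 0 0.003 0 0.045" --pt "0 0 0.004 0 0.045" --pt "0 0 0.005 0 0.045" --pt "0 0 0.006 0 0.045" --pt "0 0 0.007 0 0.045" --pt "0 0 0.007 0 0.045"

```text
clock: 6.75
tcp_pos: [0.5329, 0.005, 0.2775]
orientation: [-2.221, -2.221, 0.0]
contact_force: [0.1, 0.5, -2.9]
grip_width: 0.0512
gripper_force: 42.7
```

Call:
carry_out --pt "0 0 0.0005 0 0.045" --pt "0 0 0.001 0 0.045" --pt "0 0 0.0015 0 0.045" --pt "0 0 0.002 0 0.045" --pt "0 0 0.0025 0 0.045" --pt "0 0 0.003 0 0.045" --pt "0 0 0.003 0 0.045" --pt "0 0 0.003 0 0.045"

```text
clock: 7.55
tcp_pos: [0.533, 0.005, 0.2753]
orientation: [2.221, 2.221, 0.0]
contact_force: [-2.9, 1.0, 5.2]
grip_width: 0.0515
gripper_force: 43.5
```

Contact comes at the height expected for the seat. Releasing.

Call:
carry_out --pt "0 0 0 0 0.055" --pt "0 0 0 0 0.06" --pt "0 0 0 0 0.07" --pt "0 0 0 0 0.08" --pt "0 0 0 0 0.085" --pt "0 0 0 0 0.085" --pt "0 0 0 0 0.085" --pt "0 0 -0.005 0 0.085"

```text
clock: 8.35
tcp_pos: [0.5327, 0.005, 0.2794]
orientation: [-2.221, -2.221, 0.002]
contact_force: [1.2, -0.7, 0.3]
grip_width: 0.0847
gripper_force: 0.0
```

Call:
carry_out --pt "0 0 -0.015 0 0.085" --pt "0 0 -0.035 0 0.085" --pt "0 0 -0.06 0 0.085" --pt "0 0 -0.085 0 0.085" --pt "0 0 -0.105 0 0.085" --pt "0 0 -0.12 0 0.085" --pt "0 0 -0.12 0 0.085" --pt "0 0 -0.12 0 0.085"

```text
clock: 9.15
tcp_pos: [0.5328, 0.005, 0.3996]
orientation: [2.221, 2.221, 0.0]
contact_force: [-0.9, -0.0, 0.6]
grip_width: 0.0849
gripper_force: 0.0
```

Run:
```python
from h import *
o=r.get_obs();print(o['clock'],o['tcp_pos'].round(4),o['orientation'].round(3),o['grip_width'])
import json
a,b,w=[snap(n,n+'3.png') for n in('scene','side','wrist')]
json.dump({k:np.array(v).tolist() for k,v in w[0].items()},open('w3.json','w'))
for z in(.065,.141): print([proj(c,[(.533,.005,z)]).round(1) for c,_ in (a,b,w)])
l=cv2.resize(a[1][140:260,220:340],(400,400),interpolation=2);q=cv2.resize(b[1][130:245,215:330],(400,400),interpolation=2)
cv2.imwrite('pics/m3.png',np.hstack([l,q]))
```

```text
9.15 [0.5328 0.005  0.3996] [2.221 2.221 0.   ] 0.08486768656031529
[array([[286.4, 213.2]]), array([[272.9, 210.5]]), array([[282.8, 191.1]])]
[array([[286.5, 190.1]]), array([[272.2, 187. ]]), array([[282.8, 213.6]])]
```

View pics/m3.png

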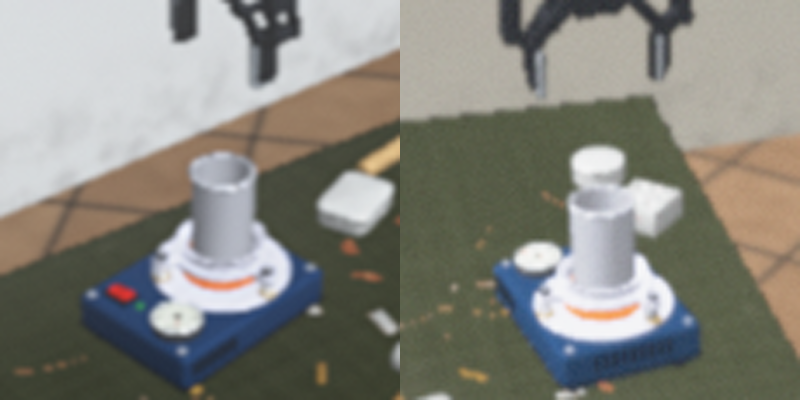

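View pics/wrist3.png

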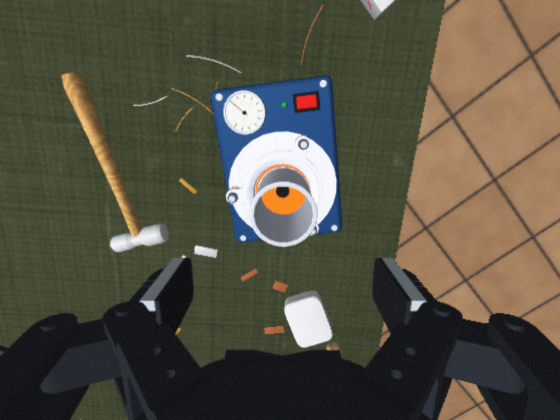

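Flask stands upright in the collar, rim near (285,214) in the wrist view, seat hole at (283,191). Measuring the rim while moving to the lid.

Run:
```python
from h import *
import json
im=cv2.imread('pics/wrist3.png'); c=json.load(open('w3.json'))
b=im[170:255,240:330]; cv2.imwrite('pics/crop3.png',cv2.resize(b,None,fx=6,fy=6,interpolation=2))
g=im.astype(int)
for y in (205,211,217,223): print(y,[tuple(g[y,x]) [::1] and int(g[y,x].mean()) for x in range(244,326)])
```

```text
205 [245, 241, 246, 249, 249, 242, 232, 243, 237, 231, 217, 160, 102, 94, 97, 96, 99, 100, 100, 102, 106, 128, 142, 140, 138, 137, 140, 143, 140, 141, 140, 141, 142, 140, 142, 139, 140, 139, 141, 140, 138, 140, 142, 141, 141, 141, 140, 140, 141, 141, 139, 141, 141, 139, 143, 140, 144, 160, 158, 160, 161, 166, 167, 169, 169, 169, 176, 203, 229, 226, 224, 205, 198, 233, 244, 241, 246, 248, 248, 247, 248, 247]
211 [246, 246, 246, 246, 246, 240, 242, 234, 231, 214, 136, 96, 95, 96, 95, 98, 100, 101, 98, 101, 102, 103, 101, 103, 104, 103, 109, 123, 149, 144, 141, 142, 142, 140, 140, 142, 140, 141, 141, 140, 140, 140, 139, 141, 141, 141, 142, 143, 144, 149, 154, 149, 148, 148, 151, 153, 155, 157, 158, 158, 162, 165, 164, 167, 164, 167, 166, 170, 199, 231, 227, 221, 215, 205, 244, 246, 246, 247, 248, 247, 247, 247]
217 [246, 246, 244, 246, 244, 234, 241, 233, 228, 213, 135, 98, 95, 96, 97, 92, 99, 98, 102, 100, 100, 99, 102, 105, 103, 101, 105, 106, 102, 105, 108, 105, 108, 105, 107, 104, 103, 111, 107, 107, 110, 111, 110, 108, 111, 113, 119, 121, 128, 130, 134, 139, 142, 147, 148, 151, 153, 156, 155, 159, 159, 159, 161, 164, 164, 166, 166, 168, 190, 231, 227, 224, 214, 216, 245, 246, 244, 245, 246, 239, 187, 104]
223 [83, 114, 191, 230, 243, 245, 246, 240, 231, 231, 218, 172, 105, 99, 97, 96, 99, 99, 102, 100, 100, 102, 101, 101, 104, 101, 103, 106, 103, 106, 105, 105, 104, 103, 103, 103, 105, 107, 104, 110, 106, 108, 103, 111, 114, 116, 118, 123, 127, 129, 132, 139, 143, 141, 146, 148, 150, 152, 155, 157, 155, 158, 161, 160, 162, 161, 172, 203, 231, 228, 225, 200, 198, 225, 217, 155, 96, 83, 81, 82, 79, 80]
```

View pics/crop3.png

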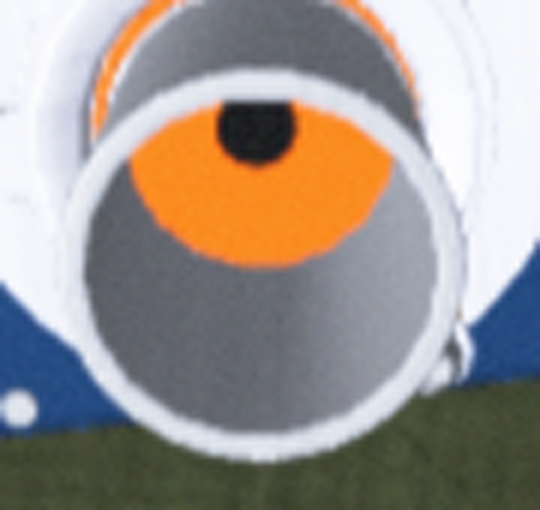

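Call:
carry_out --pt "-0.03 -0.004 0 0 0.085" --pt "-0.07 -0.01 0 0 0.085" --pt "-0.115 -0.016 0.01 0 0.085" --pt "-0.16 -0.022 0.03 0 0.085" --pt "-0.205 -0.029 0.05 0 0.085" --pt "-0.25 -0.035 0.07 0 0.085" --pt "-0.295 -0.041 0.09 0 0.085" --pt "-0.322 -0.045 0.1 0 0.085"

```text
clock: 10.1
tcp_pos: [0.4859, -0.3204, 0.2971]
orientation: [-2.224, -2.215, 0.004]
contact_force: [0.6, -0.2, 0.1]
grip_width: 0.0849
gripper_force: 0.0
```

Call:
carry_out --pt "0 0 0 0 0.085" --pt "0 0 0 0 0.085" --pt "0 0 0 0 0.085" --pt "0 0 0 0 0.085" --pt "0 0 0 0 0.085" --pt "0 0 0 0 0.085" --pt "0 0 0 0 0.085" --pt "0 0 0 0 0.085"

```text
clock: 10.9
tcp_pos: [0.4881, -0.3168, 0.2998]
orientation: [2.221, 2.222, 0.0]
contact_force: [0.5, -0.0, 0.2]
grip_width: 0.0849
gripper_force: 0.0
```

Run:
```python
from h import *
o=r.get_obs();print(o['clock'],o['tcp_pos'].round(4),o['orientation'].round(3),o['grip_width'])
c,im=snap('wrist','w4.png')
print(proj(c,[(.488,-.317,.052),(.488,-.317,.016)]))
h=cv2.cvtColor(im,cv2.COLOR_BGR2HSV); m=((h[...,2]>130)&(h[...,1]<60)).astype(np.uint8); m[:140]=0;m[290:]=0;m[:,:195]=0;m[:,370:]=0
k,l,s,ce=cv2.connectedComponentsWithStats(m)
for i in range(1,k):
  if s[i,4]>100:
    (x,y),ax,an=cv2.minAreaRect(np.argwhere(l==i)[:,::-1].astype(np.float32)); print(s[i],ce[i])
    ct=max(cv2.findContours((l==i).astype(np.uint8),0,cv2.CHAIN_APPROX_NONE)[0],key=len); e=cv2.fitEllipse(cv2.convexHull(ct)); print(e,onz(c,[e[0]],.016))
```

```text
10.9 [ 0.4881 -0.3168  0.2998] [2.221 2.222 0.   ] 0.08491093859214263
[[281.50385334 217.78813307]
 [281.59360994 204.66564612]]
[ 247  174   68   66 2341] [280.0931226  202.89790688]
((280.1655578613281, 206.09417724609375), (65.44223022460938, 67.411865234375), 92.79010772705078) [[ 0.48677095 -0.31827678  0.016     ]]
```

View pics/w4.png

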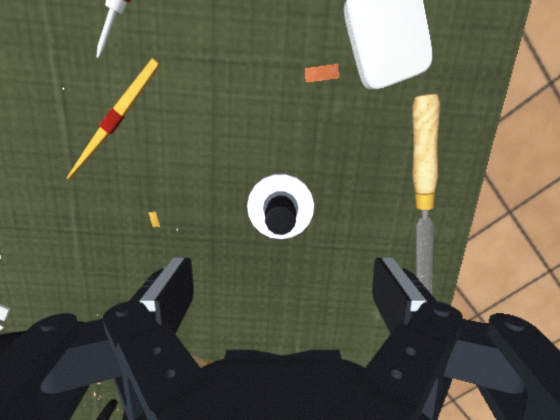

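The rim sits within 1 mm of the expected spot: centre (283.4,214.2) in the wrist view, about (0.5335, 0.0045). The lid disc is centred at (280,206), knob above it, about 1.4 mm off in each axis. Gripping the knob.

Call:
carry_out --pt "-0.0014 -0.001 0.015 0 0.085" --pt "-0.0014 -0.001 0.035 0 0.085" --pt "-0.0014 -0.001 0.06 0 0.07" --pt "-0.0014 -0.001 0.08 0 0.06" --pt "-0.0014 -0.001 0.095 0 0.05" --pt "-0.0014 -0.001 0.102 0 0.05" --pt "-0.0014 -0.001 0.104 0 0.05" --pt "-0.0014 -0.001 0.104 0 0.05"

```text
clock: 11.75
tcp_pos: [0.4872, -0.3186, 0.1959]
orientation: [2.221, 2.221, 0.0]
contact_force: [0.0, -0.3, 0.6]
grip_width: 0.05
gripper_force: 0.0
```

Call:
carry_out --force 60 --pt "0 0 0 0 0.04" --pt "0 0 0 0 0.03" --pt "0 0 0 0 0.022" --pt "0 0 0 0 0.015" --pt "0 0 0 0 0.015" --pt "0 0 0 0 0.015" --pt "0 0 0 0 0.015" --pt "0 0 0 0 0.015"

```text
clock: 12.55
tcp_pos: [0.4872, -0.3186, 0.1966]
orientation: [2.221, 2.22, 0.001]
contact_force: [-1.3, 0.3, 5.1]
grip_width: 0.0226
gripper_force: 58.4
```

Call:
carry_out --pt "0 0 -0.02 0 0.015" --pt "0 0 -0.05 0 0.015" --pt "0 0 -0.085 0 0.015" --pt "0 0 -0.12 0 0.015" --pt "0 0 -0.15 0 0.015" --pt "0.01 0.001 -0.17 0 0.015" --pt "0.03 0.004 -0.18 0 0.015" --pt "0.06 0.009 -0.18 0 0.015"

```text
clock: 13.35
tcp_pos: [0.4957, -0.2595, 0.3778]
orientation: [2.223, 2.215, 0.001]
contact_force: [-0.1, 0.5, -1.1]
grip_width: 0.0222
gripper_force: 58.9
```

Call:
carry_out --pt "0.035 0.005 0 0 0.015" --pt "0.07 0.01 0 0 0.015" --pt "0.11 0.016 0 0 0.015" --pt "0.15 0.021 0 0 0.015" --pt "0.19 0.027 0 0 0.015" --pt "0.225 0.032 0 0 0.015" --pt "0.25 0.036 0 0 0.015" --pt "0.263 0.0373 0 0 0.015"

```text
clock: 14.15
tcp_pos: [0.5333, 0.0074, 0.3758]
orientation: [-2.217, -2.225, -0.001]
contact_force: [-0.3, -0.1, -1.9]
grip_width: 0.0223
gripper_force: 58.9
```

Call:
carry_out --pt "0 0 0 0 0.015" --pt "0 0 0 0 0.015" --pt "0 0 0.004 0 0.015" --pt "0 0 0.008 0 0.015" --pt "0 0 0.012 0 0.015" --pt "0 0 0.016 0 0.015" --pt "0 0 0.016 0 0.015" --pt "0 0 0.016 0 0.015"

```text
clock: 14.95
tcp_pos: [0.5333, 0.0046, 0.3595]
orientation: [-2.221, -2.221, 0.0]
contact_force: [0.1, 0.4, -0.5]
grip_width: 0.0224
gripper_force: 58.9
```

Run:
```python
from h import *
o=r.get_obs();print(o['clock'],o['tcp_pos'].round(4),o['orientation'].round(3),o['grip_width'])
a,b,w=[snap(n,n+'5.png') for n in('scene','side','wrist')]
l=cv2.resize(a[1][150:240,240:330],(300,300),interpolation=2);q=cv2.resize(b[1][140:230,230:320],(300,300),interpolation=2);v=cv2.resize(w[1][140:340,180:380],(300,300),interpolation=2)
cv2.imwrite('pics/m5.png',np.hstack([l,q])) 
cv2.imwrite('pics/m5.png',cv2.resize(np.hstack([l,q,v]),(800,267),interpolation=3))
```

```text
14.95 [0.5333 0.0046 0.3595] [-2.221 -2.221  0.   ] 0.022412397440520176
```

View pics/m5.png

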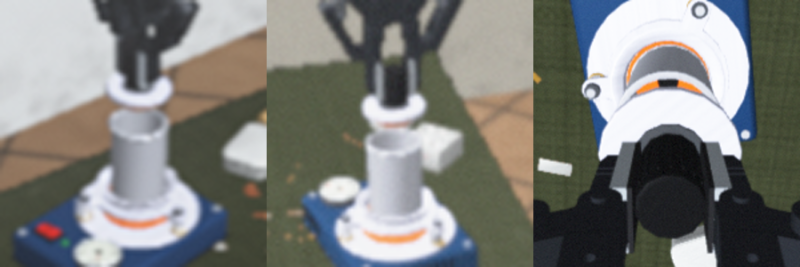

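Lid hangs level, centred over the flask mouth in scene (crop 140) and side (crop 395). Lowering.

Call:
carry_out --pt "0 0 0.005 0 0.015" --pt "0 0 0.01 0 0.015" --pt "0 0 0.014 0 0.015" --pt "0 0 0.018 0 0.015" --pt "0 0 0.021 0 0.015" --pt "0 0 0.024 0 0.015" --pt "0 0 0.027 0 0.015" --pt "0 0 0.029 0 0.015"

```text
clock: 15.9
tcp_pos: [0.5333, 0.0046, 0.3304]
orientation: [-2.221, -2.221, 0.0]
contact_force: [0.6, 1.0, -1.2]
grip_width: 0.0226
gripper_force: 58.9
```

Call:
carry_out --pt "0 0 0.001 0 0.015" --pt "0 0 0.002 0 0.015" --pt "0 0 0.003 0 0.015" --pt "0 0 0.004 0 0.015" --pt "0 0 0.005 0 0.015" --pt "0 0 0.005 0 0.015" --pt "0 0 0.005 0 0.015" --pt "0 0 0.005 0 0.015"

```text
clock: 16.7
tcp_pos: [0.5335, 0.0046, 0.326]
orientation: [2.221, 2.221, 0.001]
contact_force: [-0.8, 0.1, 4.7]
grip_width: 0.022
gripper_force: 59.1
```

Disc is on the rim at the expected height. Pressing down.

Call:
carry_out --pt "0 0 0.002 0 0.015" --pt "0 0 0.004 0 0.015" --pt "0 0 0.006 0 0.015" --pt "0 0 0.008 0 0.015" --pt "0 0 0.01 0 0.015" --pt "0 0 0.012 0 0.015" --pt "0 0 0.013 0 0.015" --pt "0 0 0.013 0 0.015"

```text
clock: 17.5
tcp_pos: [0.5338, 0.0046, 0.3154]
orientation: [2.221, 2.22, 0.002]
contact_force: [-7.0, 0.2, 26.9]
grip_width: 0.0221
gripper_force: 62.0
```

Call:
carry_out --pt "0 0 0 0 0.015" --pt "0 0 0 0 0.015" --pt "0 0 0 0 0.015" --pt "0 0 0 0 0.015" --pt "0 0 0 0 0.015" --pt "0 0 0 0 0.015" --pt "0 0 0 0 0.015" --pt "0 0 0 0 0.015"

```text
clock: 18.3
tcp_pos: [0.5338, 0.0046, 0.3154]
orientation: [2.221, 2.22, 0.003]
contact_force: [-7.5, -0.6, 25.9]
grip_width: 0.0224
gripper_force: 61.9
```

Run:
```python
from h import *
a,b=[snap(n,n+'6.png') for n in('scene','side')]
f=lambda i,x,y:cv2.resize(i[y:y+100,x:x+100],(400,300) if 0 else (400,400),interpolation=2)
cv2.imwrite('pics/m6.png',np.hstack([f(a[1],238,145),f(b[1],224,140)]))
```

```text
(no output)
```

View pics/m6.png

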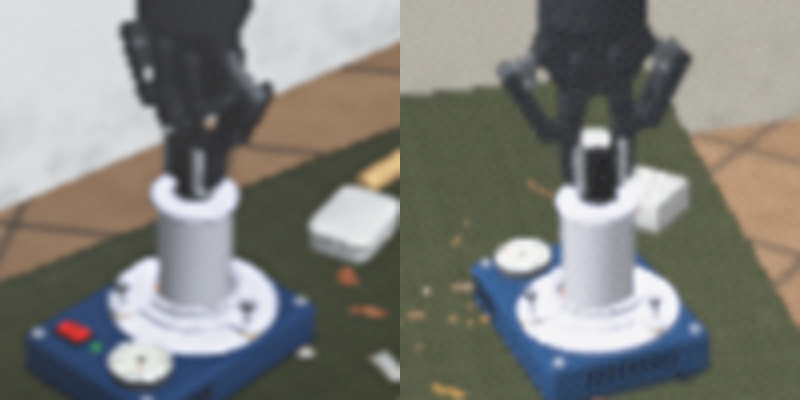

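The lid is square on the flask, the orange seal is now hidden under the lowered cradle, and about 26 N is held with the pose steady. Handing in.

```bash
python3 -c "
from bench import r
print(r.hand_in())"
```

```text
the job is handed in; nothing more can be done
None
```

The flask is in the cradle with the lid on, held down on the seal at about 26 N, and the job is handed in at about 18 s with no verdict shown; I viewed 12 pictures, two over the limit of 10.

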